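# Unstack the pantry containers into their colour-coded trays

## Task

Take the stack of food containers on the wooden board apart, together with the single one beside it, and set each container gently down, lid up, in the shelf tray of the same colour as its lid, so that it lies flat on the tray's floor inside the rim. Keep the containers upright on the way and leave the glass jar and the tin where they stand.

Things in the scene. Friction and masses are not known exactly. Their poses are not given: they have to be found in the camera images.
- box_red: Food container, white sides and flat red lid: a 130 x 60 x 44 mm block (x, y, z), 0.32 kg +-30%, stiff (grip 25 N across y). Origin at the centre of its underside, z up. Starts on a fixed wooden board 12 mm thick beside the blue one, lengths parallel within 0.1 rad, centre lines 104 mm apart; one of the two (it varies) stands alone, the other is the bottom of the stack.
- box_blue: Food container, white sides and flat blue lid: a 130 x 60 x 44 mm block (x, y, z), 0.32 kg +-30%, stiff (grip 25 N across y). Origin at the centre of its underside, z up. Starts on a fixed wooden board 12 mm thick beside the red one, lengths parallel within 0.1 rad, centre lines 104 mm apart; one of the two (it varies) stands alone, the other is the bottom of the stack.
- box_green: Food container, white sides and flat green lid: a 104 x 60 x 44 mm block (x, y, z), 0.24 kg +-30%, stiff (grip 25 N across y). Origin at the centre of its underside, z up. Starts in the second layer of the stack, on the red or the blue container and under the yellow one.
- box_yellow: Food container, white sides and flat yellow lid: a 78 x 60 x 44 mm block (x, y, z), 0.16 kg +-30%, stiff (grip 25 N across y). Origin at the centre of its underside, z up. Starts on top of the stack, on the green container, its top about 144 mm above the worktop.
- tray_red: Shallow open red tray fixed to the worktop, for the container with the red lid: 154 x 84 mm outside, 148 x 78 mm inside, floor 3 mm thick, rim 10 mm above the worktop. Origin at the centre of its underside, on the worktop; x along its length, y across its width, z up.
- tray_blue: Shallow open blue tray fixed to the worktop, for the container with the blue lid: 154 x 84 mm outside, 148 x 78 mm inside, floor 3 mm thick, rim 10 mm above the worktop. Origin at the centre of its underside, on the worktop; x along its length, y across its width, z up.
- tray_green: Shallow open green tray fixed to the worktop, for the container with the green lid: 128 x 84 mm outside, 122 x 78 mm inside, floor 3 mm thick, rim 10 mm above the worktop. Origin at the centre of its underside, on the worktop; x along its length, y across its width, z up.
- tray_yellow: Shallow open yellow tray fixed to the worktop, for the container with the yellow lid: 102 x 84 mm outside, 96 x 78 mm inside, floor 3 mm thick, rim 10 mm above the worktop. Origin at the centre of its underside, on the worktop; x along its length, y across its width, z up.
- glass_jar: Bystander: amber glass jar with a brass-coloured cap, 62 mm in diameter, 95 mm high, standing loose beyond the containers. Origin at the centre of its underside.
- tin: Bystander: steel food tin with a paper label and a bare metal top, 66 mm in diameter, 85 mm high, standing loose beyond the containers. Origin at the centre of its underside.
Mind the look-alikes: they are no part of the job. What is shaped like the box_red but purple is not meant.

How it is judged:
At the end, for the whole second after the job is handed in: Each container is released, upright (0.03 rad) and at rest in the tray of its colour: underside under 5.5 mm above the tray's, centres within 14 mm, lengths aligned within 0.25 rad; glass jar and tin upright (0.15 rad) within 20 mm of their start (horizontal distance between box_red and tray_red below 0.014 m and z of box_red in the frame of tray_red below 0.0055 m and angle between each of box_red, box_blue, box_green, box_yellow's own z axis and vertical below 0.03 rad and angle between the x axis of box_red and the x axis of tray_red, either way round below 0.25 rad and linear speed of each of box_red, box_blue, box_green, box_yellow below 0.02 m/s and angular speed of each of box_red, box_blue, box_green, box_yellow below 0.2 rad/s and horizontal distance between box_blue and tray_blue below 0.014 m and z of box_blue in the frame of tray_blue below 0.0055 m and angle between the x axis of box_blue and the x axis of tray_blue, either way round below 0.25 rad and horizontal distance between box_green and tray_green below 0.014 m and z of box_green in the frame of tray_green below 0.0055 m and angle between the x axis of box_green and the x axis of tray_green, either way round below 0.25 rad and horizontal distance between box_yellow and tray_yellow below 0.014 m and z of box_yellow in the frame of tray_yellow below 0.0055 m and angle between the x axis of box_yellow and the x axis of tray_yellow, either way round below 0.25 rad and distance of each of glass_jar, tin from where it was at the start of the episode below 0.02 m and angle between each of glass_jar, tin's own z axis and vertical below 0.15 rad); the robot touches nothing.
It fails at once if a container is tipped more than about 45 degrees (angle between any of box_red, box_blue, box_green, box_yellow's own z axis and vertical above 0.8 rad).
It fails at once if a container is dropped or slammed into its tray (faster than 0.5 m/s within 40 mm of it; a drop of under 10 mm is fine) ((horizontal distance between box_red and tray_red below 0.03 m and z of box_red in the frame of tray_red below 0.04 m and linear speed of box_red above 0.5 m/s) or (horizontal distance between box_blue and tray_blue below 0.03 m and z of box_blue in the frame of tray_blue below 0.04 m and linear speed of box_blue above 0.5 m/s) or (horizontal distance between box_green and tray_green below 0.03 m and z of box_green in the frame of tray_green below 0.04 m and linear speed of box_green above 0.5 m/s) or (horizontal distance between box_yellow and tray_yellow below 0.03 m and z of box_yellow in the frame of tray_yellow below 0.04 m and linear speed of box_yellow above 0.5 m/s)).
It fails at once if the glass jar is pushed away or knocked over (distance of glass_jar from where it was at the start of the episode above 0.02 m or angle between glass_jar's own z axis and vertical above 0.3 rad).
It fails at once if the tin is pushed away or knocked over (distance of tin from where it was at the start of the episode above 0.02 m or angle between tin's own z axis and vertical above 0.3 rad).
It also fails if it takes over 136 s, if anything falls off the work surface, if the arm or the gripper's body presses on something with over 40 N, if the wrist force passes 120 N, or if a joint passes its speed limit or range.

## Robot

A 6-joint arm with a two-finger parallel gripper is mounted at the origin on the work surface. World frame = base frame: x ahead of the robot, y to its left, z up, the work surface at z = 0. Lengths are in m, angles in rad, forces in N, time in s.
With the tool pointing down it reaches from about 0.375 to 0.9 m from the base axis. Payload 3.1 kg.
Tool frame: the origin (TCP) lies between the finger pads; the fingertips stand manip.finger_overhang ahead of it and the grasp point (between the pads) lies 5 mm behind it (manip.finger_overhang is the distance from the TCP to the fingertips, in m); z points along the fingers, y is the line along which they close (so a half turn about z gives the same grasp; the last joint's range is limited). The gripper opens to 85 mm and grips with 20 to 120 N. Pads are 22 mm wide; open, the fingers measure 114 mm over their backs; the gripper's body (76 mm by 85 mm) begins 54 mm behind the grasp point. The pads swing forward as they close: fully open they stand 13 mm farther back than shut.
Start: joints at [-1.46, 0.527, 1.433, -0, 1.181, -0.178], TCP at [0.178, -0.599, 0.245] pointing down, gripper open.
Joint ranges: [-3.08, 3.08], [-0.75, 2.2], [0.22, 2.44], [-1.43, 4.57], [0, 2.65], [-2.85, 2.85]. Speed limits (rad/s): [2.79, 2.79, 3.14, 3.14, 3.14, 3.14].

## Interface

Orientations are given as a unit quaternion [x, y, z, w].
In Python, from station import manip gives the robot as it stands.
- The arm moves only by the tool drive_tool, never from a script. Its argument "plan" is a list of rows, each a list of 7 numbers: the shift along the tool's x, y, z in m, then the turn, a rotation vector about the tool's x, y, z in degrees, then the opening, from -1 (shut) to 1 (fully open). In form: [[x, y, z, wx, wy, wz, gripper], ...]. A call has 1 to 10 rows; each row shifts and turns the commanded pose from where the row before left it, along the tool's axes as they then stand; what a row does not reach is not made up. A row lasts 1/10 s, in which the tool goes at most 50 mm and 8.59 degrees, less where a joint would pass 70% of its speed; a pose out of reach is approached as far as the arm can. A call is refused whole if a number of a shift passes 0.05 or a number of a turn 8.59, either way. A call with a gripper value outside its range is refused whole. The fingers move at their own pace and stop on an object; "newtons" is the grip in N (left out, the last holds). Time passes only in rows, so rows that do not move let the fingers close. It gives the time, the measured TCP pose, the force, the opening and the grip force at its end, in the units of the state.
- manip.sense(): the state, without advancing time (a new reading comes with each control period).
- manip.snapshot(name): name is "scene" or "side" or "wrist"; returns a dict with "image" (480x640x3 uint8, red, green, blue), "z_map" (480x640 float32, m along the optical axis (not along the pixel's ray), 0 where there is no reading), "fov_y" (degrees; the focal length in pixels is half the picture's height over the tangent of half this angle, whatever the lens; pixels are square), "cx", "cy" (the principal point, pixels), "extrinsics" (4x4, takes a point from camera to world coordinates); the wrist camera has in their place "mount" (4x4, takes a point from camera to tool coordinates, whose origin is the TCP and whose axes are the flange's). Camera axes: x right, y up, looking along -z (the intrinsics and any distortion apply to the point x, -y, -z); pixel columns grow to the right and rows downward; lengths in m; the calibration is good to about 2 mm. A picture is of the moment at which its call begins: read the wrist's pose just before it.
- manip.sign_off(): hands the job in; it is judged then, once.
The state is a dict: "t": time; "q": joint angles; "qd": joint speeds; "tau": joint torques, N m; "tcp_pos": TCP position; "tool_rot": TCP orientation; "force": force on the tool from outside, world axes, zero at the start; "ft_torque": the same for the moment, N m; "finger_gap": opening from 0.0 (shut) to 1.0 (fully open); "gripper_force": force on a finger pad.
Only numpy, scipy, OpenCV 4.12 (cv2) and the standard library are available. Lean on these libraries where they do the work, as an engineer would, in place of code of your own. Each camera call takes 0.05 s, during which the arm holds its last target. There are 200 camera calls.

## Working session

There is one attempt and no reset: what is moved stays moved. The work goes in short steps, Python scripts to look and compute and a tool call to move; the robot and the scene stay as the last step left them, time stands still between calls to the robot, and variables do not carry over. Pictures are saved under pics/ and viewed, at most 14 in all, crops included, and the job is handed in when it is done.

Besides the shell and the picture viewer there is one more tool, called after "Request:" by a JSON object that holds its "op" and its "data", one argument or row to a line. drive_tool: Moves the arm, as the interface text tells. Its arguments: {"type":"object","properties":{"plan":{"type":"array"},"newtons":{"type":"number"}},"required":["plan"]}

```bash
ls; mkdir -p pics; cat > h.py <<'E'
import numpy as np, cv2
from station import manip
from scipy.spatial.transform import Rotation as R
def K(s): return 240/np.tan(np.radians(s['fov_y'])/2)
def cam2w(s,st=None):
    if 'extrinsics' in s: return np.array(s['extrinsics'])
    T=np.eye(4);T[:3,:3]=R.from_quat(st['tool_rot']).as_matrix();T[:3,3]=st['tcp_pos']
    return T@np.array(s['mount'])
def pts(s,T):
    f=K(s);v,u=np.mgrid[:480,:640];z=s['z_map']
    p=np.stack([(u-s['cx'])/f*z,-(v-s['cy'])/f*z,-z],-1)
    return p@T[:3,:3].T+T[:3,3]
def ray(s,T,u,v,h):
    f=K(s);d=T[:3,:3]@np.array([(u-s['cx'])/f,-(v-s['cy'])/f,-1]);o=T[:3,3]
    return o+d*(h-o[2])/d[2]
def save(n,im): cv2.imwrite('pics/'+n,im[...,::-1])
E
python3 - <<'E'
from h import *
st=manip.sense();print(st, manip.finger_overhang)
ims=[]
for n in['scene','side','wrist']:
    s=manip.snapshot(n);save(n+'0.png',s['image']);np.save(n+'0.npy',s,allow_pickle=True)
    print(n,{k:v for k,v in s.items() if k not in('image','z_map')}, (s['z_map']>0).mean())
E
```

```text
pics
{'t': 0.0, 'q': array([-1.46052268e+00,  5.28472391e-01,  1.43388317e+00, -1.84505513e-05,
        1.18137361e+00, -1.78514975e-01]), 'qd': array([ 0.0008127 ,  0.0024234 ,  0.00162055, -0.00044967, -0.00057507,
        0.00142977]), 'tau': array([-1.92228428e-03, -4.42356026e+01, -1.78023040e+01, -1.97425484e-04,
        8.55529506e-03,  3.10487209e-07]), 'tcp_pos': array([ 0.17793418, -0.59843769,  0.24433583]), 'tool_rot': array([ 9.89592172e-01,  1.43896463e-01,  2.79168340e-05, -1.06792976e-03]), 'force': array([-0.07835391,  0.70837568,  0.21052483]), 'ft_torque': array([-0.00435493,  0.00684448, -0.06132861]), 'gripper_force': 0.0, 'finger_gap': 0.999683713446482} 0.014
scene {'fov_y': 51.65432254010246, 'cx': 310.3952271061522, 'cy': 239.56007636021212, 'extrinsics': array([[-0.76643112, -0.38054929,  0.5174607 ,  1.2236315 ],
       [ 0.64230977, -0.45987812,  0.61314784,  0.68571805],
       [ 0.00463588,  0.80230565,  0.59689543,  0.78116698],
       [ 0.        ,  0.        ,  0.        ,  1.        ]])} 0.9947819010416666
side {'fov_y': 54.921431249774706, 'cx': 327.16997077592976, 'cy': 229.24945492208252, 'extrinsics': array([[ 0.99705538,  0.03397859, -0.06874608,  0.56441481],
       [-0.07665361,  0.46720318, -0.88082087, -0.91024957],
       [ 0.00218934,  0.88349683,  0.46843203,  0.57951636],
       [ 0.        ,  0.        ,  0.        ,  1.        ]])} 0.9959602864583333
wrist {'fov_y': 60.876499043031544, 'cx': 324.7046683449869, 'cy': 236.00537454245026, 'mount': array([[ 4.73620179e-04,  9.56102378e-01,  2.93032453e-01,
         7.54924259e-02],
       [ 9.99999562e-01, -2.16243628e-04, -9.10714569e-04,
        -3.79904037e-04],
       [-8.07369964e-04,  2.93032756e-01, -9.56102061e-01,
        -1.28429337e-01],
       [ 0.00000000e+00,  0.00000000e+00,  0.00000000e+00,
         1.00000000e+00]])} 0.9956640625
```

View pics/scene0.png

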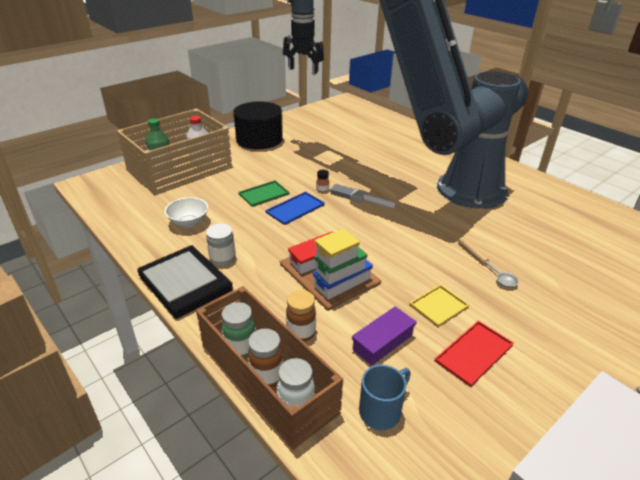

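View pics/side0.png

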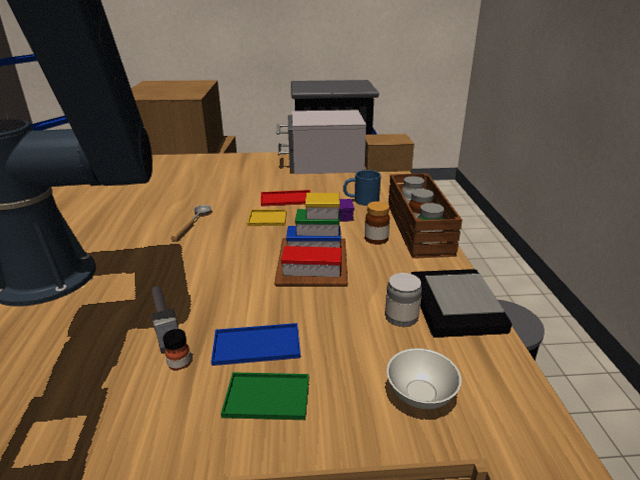

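Scene view: the stack stands at about (340,258), yellow on green on blue, with the lone red box at (310,252). The trays are red (475,352), yellow (439,305), blue (295,208) and green (264,193). The amber jar is at (301,315), the tin at (221,244).

Look-alikes: purple block (384,335), blue mug (385,395), red tray against red lid, and the toolbox and books at the back. In the side view the lids are yellow (322,199), green (318,216), blue (315,235) and red (311,255).

Next I measure the lids and trays in both views.

```bash
cat >> h.py <<'E'
HUE={'red':(172,8),'yellow':(22,34),'green':(50,85),'blue':(105,122)}
def mask(im,c):
    h,s,v=cv2.split(cv2.cvtColor(im,cv2.COLOR_RGB2HSV));a,b=HUE[c]
    m=((h>=a)&(h<=b)) if a<b else ((h>=a)|(h<=b))
    return m&(s>150)&(v>60)
def blobs(s,T,c,zr,box=(0.15,0.95,-0.7,0.7),minpix=80):
    P=pts(s,T);m=mask(s['image'],c)&(s['z_map']>0)&(P[...,2]>zr[0])&(P[...,2]<zr[1])
    m&=(P[...,0]>box[0])&(P[...,0]<box[1])&(P[...,1]>box[2])&(P[...,1]<box[3])
    n,l,stt,cc=cv2.connectedComponentsWithStats(m.astype('uint8'));out=[]
    for i in range(1,n):
        if stt[i,4]<minpix: continue
        k=l==i;z=np.median(P[k][:,2]);vu=np.argwhere(k)
        xy=np.array([ray(s,T,u,v,z)[:2] for v,u in vu])
        o=xy.mean(0)
        (x,y),(w,h),a=cv2.minAreaRect(((xy-o)*1000).astype('float32'))
        if w<h:w,h,a=h,w,a+90
        out.append((c,cc[i].round(),(np.array([x,y])/1000+o).round(4),z.round(4),round(w),round(h),round((a+90)%180-90,1),stt[i,4]))
    return out
E
python3 - <<'E'
from h import *
for n in['scene','side']:
    s=np.load(n+'0.npy',allow_pickle=True).item();T=cam2w(s);print(n)
    for c in HUE:
        for zr in((-.01,.02),(.045,.17)):
            for b in blobs(s,T,c,zr):print(zr[0]>0,*b)
    P=pts(s,T)
    for nm,(u,v) in dict(scene=dict(jar=(301,300),tin=(221,232),purple=(384,330),mug=(385,375),spice=(323,175)),side=dict(jar=(377,208),tin=(404,280),spice=(176,340),purple=(346,208),mug=(368,180)))[n].items():print(nm,P[v,u].round(3))
    for zz in [0]:
        m=(P[...,2]>.02)&(P[...,2]<.06)
E
```

```text
scene
False red [474. 353.] [0.537 0.387] 0.0035 161 87 2.0 2629
True red [304. 250.] [ 0.6132 -0.0297] 0.0566 115 66 -6.6 461
False yellow [439. 305.] [0.4849 0.2569] 0.0039 106 86 -3.3 1258
True yellow [336. 243.] [0.6395 0.0726] 0.1442 89 65 -5.0 659
False blue [294. 208.] [ 0.484  -0.2595] 0.0048 153 83 2.6 833
True blue [339. 277.] [0.6162 0.0898] 0.0538 135 60 -21.7 184
jar [0.773 0.124 0.096]
tin [ 0.768 -0.186  0.088]
purple [0.666 0.255 0.045]
mug [0.756 0.34  0.06 ]
spice [ 0.365 -0.275  0.061]
side
False red [283. 197.] [0.5403 0.3951] 0.0017 155 105 2.8 629
True red [312. 255.] [ 0.5981 -0.039 ] 0.0538 129 73 -7.3 1001
False yellow [267. 217.] [0.4856 0.2631] 0.0017 102 88 -4.1 485
True yellow [322. 199.] [0.6284 0.0603] 0.1419 75 73 -4.1 392
False green [267. 395.] [ 0.5097 -0.3734] 0.0012 129 85 -6.1 3128
True green [306. 216.] [0.618  0.0692] 0.098 103 59 -7.4 143
False blue [255. 344.] [ 0.4857 -0.2543] 0.0014 154 93 2.8 2927
True blue [308. 236.] [0.6071 0.0649] 0.0526 127 71 -4.2 343
jar [0.767 0.109 0.092]
tin [ 0.767 -0.194  0.084]
spice [ 0.361 -0.303  0.059]
purple [0.705 0.229 0.038]
mug [0.779 0.323 0.08 ]
```

Both views agree: lid heights are about 0.055, 0.099 and 0.143, the trays sit on the worktop, and yaw is near -5°. I'll go above the stack for a close wrist view.

Request:
{"op": "drive_tool", "data": {
  "plan": [
    [0,0,-0.04,0,0,7.2,1],
    [0,0,-0.04,0,0,7.2,1],
    [0,0,-0.04,0,0,7.2,1],
    [0.0215,-0.039,0,0,0,0,1],
    [0.0215,-0.039,0,0,0,0,1],
    [0.0215,-0.039,0,0,0,0,1],
    [0.0215,-0.039,0,0,0,0,1],
    [0.0215,-0.039,0,0,0,0,1],
    [0.0215,-0.039,0,0,0,0,1],
    [0.0215,-0.039,0,0,0,0,1]
  ]
}}

```text
t: 1.15
tcp_pos: [0.3526, -0.3386, 0.3652]
tool_rot: [0.999, -0.044, -0.0, -0.0]
force: [-0.4, -0.5, -0.2]
finger_gap: 0.998
gripper_force: 0.0
```

Request:
{"op": "drive_tool", "data": {
  "plan": [
    [0.0215,-0.039,0,0,0,0,1],
    [0.0215,-0.039,0,0,0,0,1],
    [0.0215,-0.039,0,0,0,0,1],
    [0.0215,-0.039,0,0,0,0,1],
    [0.0215,-0.039,0,0,0,0,1],
    [0.0215,-0.039,0,0,0,0,1],
    [0.0215,-0.039,0,0,0,0,1],
    [0.0215,-0.039,0,0,0,0,1],
    [0.0215,-0.039,0,0,0,0,1],
    [0.0215,-0.039,0,0,0,0,1]
  ]
}}

```text
t: 2.15
tcp_pos: [0.601, 0.0309, 0.365]
tool_rot: [0.999, -0.044, -0.0, 0.0]
force: [0.2, -1.0, 0.3]
finger_gap: 1.001
gripper_force: 0.0
```

Request:
{"op": "drive_tool", "data": {
  "plan": [
    [0,0,0,0,0,0,1],
    [0,0,0,0,0,0,1],
    [0,0,0,0,0,0,1]
  ]
}}

```text
t: 2.45
tcp_pos: [0.5998, 0.0285, 0.3649]
tool_rot: [0.999, -0.044, -0.001, 0.0]
force: [-0.1, -0.4, -0.1]
finger_gap: 1.0
gripper_force: 0.0
```

```bash
cat >> h.py <<'E'
def wrist(name):
    st=manip.sense();s=manip.snapshot('wrist');save(name+'.png',s['image']);np.save(name+'.npy',s,allow_pickle=True)
    return st,s,cam2w(s,st)
def to(x,y,z,yaw,st=None):
    "tool-axis delta after the yaw turn is made"
    st=st or manip.sense();r=R.from_quat(st['tool_rot'])
    tgt=R.from_euler('z',yaw,degrees=True)*R.from_euler('x',180,degrees=True)
    rv=np.degrees((r.inv()*tgt).as_rotvec())
    d=np.array([x,y,z])-st['tcp_pos']
    print('at',st['tcp_pos'].round(4),'t',round(st['t'],1),'turn',rv.round(2),'shift now-axes',r.inv().apply(d).round(4),'shift tgt-axes',tgt.inv().apply(d).round(4),'j6',st['q'][5].round(2))
E
python3 - <<'E'
from h import *
st,s,T=wrist('w1');to(.62,.06,.3,-4.5,st)
for c in HUE:
    for zr in((-.01,.02),(.045,.17)):
        for b in blobs(s,T,c,zr):print(zr[0]>0,*b)
E
```

```text
at [0.5998 0.0285 0.3649] t 2.5 turn [ 0.03  0.08 -0.58] shift now-axes [ 0.0174 -0.0332  0.0649] shift tgt-axes [ 0.0177 -0.033   0.0649] j6 1.52
False red [ 44. 248.] [0.5373 0.3919] 0.0029 157 91 2.3 8060
True red [380. 177.] [ 0.5983 -0.0302] 0.056 129 60 -7.4 6704
False yellow [153. 278.] [0.4849 0.2608] 0.0031 105 88 -3.1 4887
True yellow [222.  17.] [0.7602 0.1056] 0.0948 32 16 -26.8 426
True yellow [273. 168.] [0.63 0.07] 0.1439 78 60 -5.1 6345
False green [632. 237.] [ 0.4979 -0.3443] 0.0035 96 25 7.7 817
False blue [559. 242.] [ 0.485  -0.2601] 0.0034 155 84 2.7 7247
True blue [303. 223.] [0.575  0.0611] 0.0559 63 32 -5.6 342
```

View pics/w1.png

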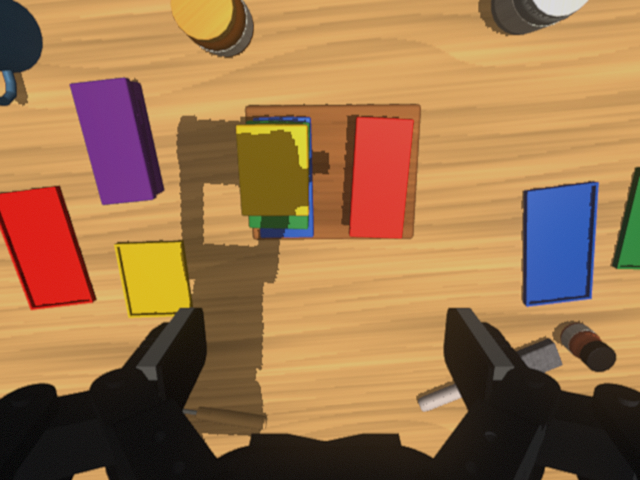

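The wrist view shows the yellow lid at (273,168), 78 x 60 mm, on green and blue, with red alone at (380,177). Purple (115,140) and the trays at the sides are excluded. One close crop confirms the choice before I reach.

```bash
python3 - <<'E'
import cv2
im=cv2.imread('pics/w1.png')[90:260,160:440];cv2.imwrite('pics/w1c.png',cv2.resize(im,None,fx=2,fy=2))
from h import to
to(.630,.070,.125,-5)
E
```

```text
at [0.5998 0.0281 0.3652] t 2.5 turn [ 0.02  0.05 -0.13] shift now-axes [ 0.0265 -0.0445  0.2401] shift tgt-axes [ 0.0264 -0.0443  0.2402] j6 1.52
```

View pics/w1c.png

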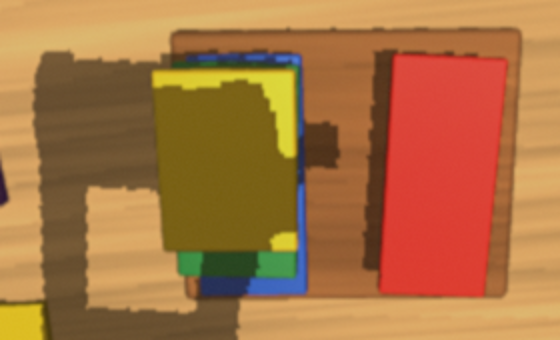

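The crop confirms the stack: yellow lid at about (225,160), with green and blue edges below it and red alone at (445,175). Now the grasp.

Request:
{"op": "drive_tool", "data": {
  "plan": [
    [0.013,-0.022,0.04,0,0,0,1],
    [0.0135,-0.0225,0.04,0,0,0,1],
    [0,0,0.04,0,0,0,1],
    [0,0,0.04,0,0,0,1],
    [0,0,0.03,0,0,0,1],
    [0,0,0.02,0,0,0,1],
    [0,0,0.015,0,0,0,1],
    [0,0,0.01,0,0,0,1],
    [0,0,0.005,0,0,0,1],
    [0,0,0,0,0,0,1]
  ],
  "newtons": 25
}}

```text
t: 3.5
tcp_pos: [0.6309, 0.0708, 0.1254]
tool_rot: [0.999, -0.044, 0.0, 0.0]
force: [0.3, 0.1, -0.2]
finger_gap: 1.003
gripper_force: 0.0
```

Request:
{"op": "drive_tool", "data": {
  "plan": [
    [0,0,0,0,0,0,1],
    [0,0,0,0,0,0,-1],
    [0,0,0,0,0,0,-1],
    [0,0,0,0,0,0,-1],
    [0,0,0,0,0,0,-1],
    [0,0,0,0,0,0,-1],
    [0,0,0,0,0,0,-1],
    [0,0,0,0,0,0,-1]
  ]
}}

```text
t: 4.3
tcp_pos: [0.6315, 0.071, 0.1264]
tool_rot: [0.999, -0.044, 0.001, 0.0]
force: [-1.0, -1.2, 5.3]
finger_gap: 0.697
gripper_force: 28.7
```

Request:
{"op": "drive_tool", "data": {
  "plan": [
    [0,0,-0.005,0,0,0,-1],
    [0,0,-0.015,0,0,0,-1],
    [0,0,-0.02,0,0,0,-1],
    [0,0,-0.02,0,0,0,-1],
    [0,0,-0.02,0,0,-1.9,-1],
    [-0.026,-0.03,0,0,0,0,-1],
    [-0.026,-0.03,0,0,0,0,-1],
    [-0.026,-0.03,0,0,0,0,-1],
    [-0.026,-0.03,0,0,0,0,-1],
    [-0.026,-0.03,0,0,0,0,-1]
  ]
}}

```text
t: 5.3
tcp_pos: [0.508, 0.2292, 0.2059]
tool_rot: [1.0, -0.028, 0.0, -0.0]
force: [0.0, 0.1, -0.9]
finger_gap: 0.696
gripper_force: 27.8
```

Request:
{"op": "drive_tool", "data": {
  "plan": [
    [-0.025,-0.032,0,0,0,0,-1],
    [0,0,0.02,0,0,0,-1],
    [0,0,0,0,0,0,-1],
    [0,0,0,0,0,0,-1]
  ]
}}

```text
t: 5.7
tcp_pos: [0.4861, 0.2613, 0.1856]
tool_rot: [1.0, -0.027, -0.0, 0.0]
force: [0.1, -0.3, -1.1]
finger_gap: 0.697
gripper_force: 28.0
```

```bash
python3 - <<'E'
from h import *
st,s,T=wrist('w2');to(.486,.261,.031,-3.1,st)
for c in HUE:
    for zr in((-.01,.02),(.045,.25)):
        for b in blobs(s,T,c,zr):print(zr[0]>0,*b)
E
```

```text
at [0.4861 0.2613 0.1856] t 5.7 turn [ 0.02  0.02 -0.05] shift now-axes [-1.000e-04  3.000e-04  1.546e-01] shift tgt-axes [-1.000e-04  3.000e-04  1.546e-01] j6 1.92
False red [146. 143.] [0.5382 0.3914] 0.003 157 89 2.3 25199
False yellow [329. 182.] [0.508  0.2577] 0.0031 86 59 86.9 8543
True yellow [325. 334.] [0.4915 0.2615] 0.2031 77 59 -3.0 38222
True green [635.  58.] [0.5802 0.1075] 0.0996 24 6 9.6 391
True blue [590.  29.] [0.5945 0.1032] 0.0549 37 2 -6.9 186
True blue [607. 102.] [0.559 0.087] 0.056 43 29 85.4 2771
```

View pics/w2.png

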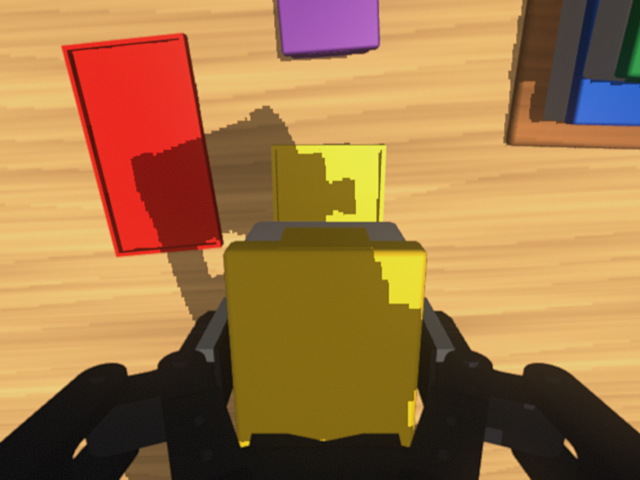

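The lid is level in hand: top at 0.203, with the underside 26.5 mm below the TCP. The tray is centred below it at pixel (329,182). I shift -3 mm in x and lower.

Request:
{"op": "drive_tool", "data": {
  "plan": [
    [-0.003,0.001,0.03,0,0,0,-1],
    [0,0,0.03,0,0,0,-1],
    [0,0,0.03,0,0,0,-1],
    [0,0,0.025,0,0,0,-1],
    [0,0,0.015,0,0,0,-1],
    [0,0,0.01,0,0,0,-1],
    [0,0,0.007,0,0,0,-1],
    [0,0,0.004,0,0,0,-1],
    [0,0,0.002,0,0,0,-1],
    [0,0,0,0,0,0,-1]
  ]
}}

```text
t: 6.75
tcp_pos: [0.4834, 0.2606, 0.0327]
tool_rot: [1.0, -0.028, 0.0, -0.0]
force: [-0.2, 0.3, -1.2]
finger_gap: 0.696
gripper_force: 28.0
```

Request:
{"op": "drive_tool", "data": {
  "plan": [
    [0,0,0.001,0,0,0,-1],
    [0,0,0,0,0,0,-1]
  ]
}}

```text
t: 6.95
tcp_pos: [0.4832, 0.2607, 0.0317]
tool_rot: [1.0, -0.027, 0.0, -0.0]
force: [0.2, 0.0, -2.5]
finger_gap: 0.694
gripper_force: 28.0
```

Request:
{"op": "drive_tool", "data": {
  "plan": [
    [0,0,0.001,0,0,0,-1],
    [0,0,0.001,0,0,0,-1],
    [0,0,0.001,0,0,0,-1],
    [0,0,0,0,0,0,-1]
  ]
}}

```text
t: 7.35
tcp_pos: [0.483, 0.2606, 0.0293]
tool_rot: [1.0, -0.027, 0.0, -0.0]
force: [-0.6, -0.9, 6.0]
finger_gap: 0.697
gripper_force: 29.0
```

Contact at the floor (6 N). Release, rise and look.

Request:
{"op": "drive_tool", "data": {
  "plan": [
    [0,0,0,0,0,0,0.2],
    [0,0,0,0,0,0,0.6],
    [0,0,0,0,0,0,1],
    [0,0,0,0,0,0,1],
    [0,0,-0.01,0,0,0,1],
    [0,0,-0.03,0,0,0,1],
    [0,0,-0.04,0,0,0,1],
    [0,0,-0.04,0,0,0,1],
    [0,0,-0.05,0,0,0,1],
    [0,0,-0.05,0,0,0,1]
  ]
}}

```text
t: 8.35
tcp_pos: [0.4823, 0.2603, 0.2505]
tool_rot: [1.0, -0.028, -0.0, 0.0]
force: [1.5, 1.2, 0.2]
finger_gap: 1.005
gripper_force: 0.0
```

Request:
{"op": "drive_tool", "data": {
  "plan": [
    [0,0,-0.05,0,0,0,1],
    [0,0,-0.05,0,0,0,1],
    [0,0,0,0,0,0,1],
    [0,0,0,0,0,0,1]
  ]
}}

```text
t: 8.75
tcp_pos: [0.483, 0.2606, 0.3502]
tool_rot: [1.0, -0.027, 0.002, -0.001]
force: [-1.1, 0.6, -0.8]
finger_gap: 1.003
gripper_force: 0.0
```

```bash
python3 - <<'E'
from h import *
st,s,T=wrist('w3');to(.61,.05,.365,-4,st)
for c in HUE:
    for zr in((-.01,.02),(.035,.25)):
        for b in blobs(s,T,c,zr):print(zr[0]>0,*b)
E
```

```text
at [0.483  0.2606 0.3502] t 8.8 turn [-0.07 -0.2   0.85] shift now-axes [ 0.1384  0.2033 -0.0146] shift tgt-axes [ 0.1413  0.2012 -0.0148] j6 1.92
False red [207. 132.] [0.5385 0.3908] 0.0031 156 86 2.4 10717
True red [612.  66.] [ 0.5877 -0.0261] 0.056 109 64 -7.2 6579
False yellow [330. 160.] [0.4861 0.259 ] 0.0034 104 86 -3.4 2558
True yellow [325. 186.] [0.482  0.2611] 0.047 77 60 -3.1 4022
True green [550.  22.] [0.6108 0.0748] 0.1 59 55 83.6 2220
True blue [507. 104.] [0.5562 0.0768] 0.0561 58 24 85.5 1473
```

Yellow sits flat: top at 0.047, about 4 mm from the tray centre. On to green.

Request:
{"op": "drive_tool", "data": {
  "plan": [
    [0,0,0,0,0,1.9,1],
    [0.0226,0.035,0,0,0,0,1],
    [0.0226,0.035,0,0,0,0,1],
    [0.0226,0.035,0,0,0,0,1],
    [0.0226,0.035,0,0,0,0,1],
    [0.0226,0.035,0,0,0,0,1],
    [0.0226,0.035,0,0,0,0,1],
    [0,0,0,0,0,0,1],
    [0,0,0,0,0,0,1],
    [0,0,0,0,0,0,1]
  ]
}}

```text
t: 9.8
tcp_pos: [0.5983, 0.0403, 0.3466]
tool_rot: [0.999, -0.044, -0.002, -0.0]
force: [-0.3, -0.8, -0.5]
finger_gap: 1.002
gripper_force: 0.0
```

```bash
python3 - <<'E'
from h import *
st,s,T=wrist('w4')
for c in HUE:
    for b in blobs(s,T,c,(.035,.25)):print(*b)
to(.62,.06,.081,-5,st)
E
```

```text
red [394. 176.] [ 0.5983 -0.0301] 0.056 129 60 -7.4 7330
yellow [227.  13.] [0.7557 0.1096] 0.0949 34 15 -44.5 524
yellow [144. 297.] [0.4832 0.2581] 0.0467 81 62 -3.2 3206
blue [305. 115.] [0.6699 0.0544] 0.0554 33 3 81.5 94
blue [308. 227.] [0.5747 0.0656] 0.056 62 40 -5.1 386
at [0.5983 0.0403 0.3466] t 9.8 turn [-0.04  0.23 -0.02] shift now-axes [ 0.0209 -0.0214  0.2655] shift tgt-axes [ 0.0199 -0.0215  0.2656] j6 1.54
```

```bash
sed -i 's/(v>60)/(v>25)/' h.py; python3 - <<'E'
from h import *
s=np.load('w4.npy',allow_pickle=True).item()
T=cam2w(s,manip.sense())
for c in ('green','blue'):
    for b in blobs(s,T,c,(.035,.25)):print(*b)
P=pts(s,T);k=(abs(P[...,2]-.1)<.004)&(P[...,0]<.72)&(P[...,1]>-.02)&(P[...,1]<.13)
xy=(P[k][:,:2]*1000).astype('float32');print(len(xy),cv2.minAreaRect(xy),cv2.cvtColor(s['image'][k][:,None],cv2.COLOR_RGB2HSV)[:,0].mean(0))
E
```

```text
blue [305. 115.] [0.6704 0.0547] 0.0561 33 3 81.5 94
blue [308. 227.] [0.5751 0.0659] 0.0565 62 40 -5.1 386
7303 ((617.6319580078125, 73.37104797363281), (60.08042907714844, 104.57752227783203), 83.50216674804688) [ 59.88018622 135.02724908 103.79953444]
```

View pics/w4.png

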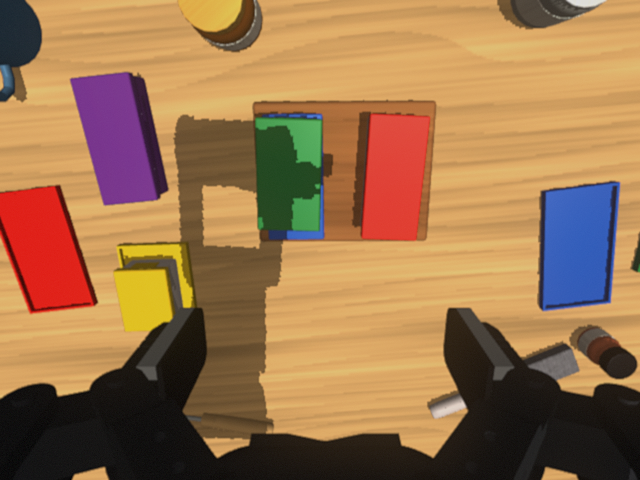

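The green lid lies at about (290,173), half shaded. From depth it measures 104.6 x 60 mm, centre (0.6176, 0.0734), top 0.100, yaw -6.5°. Yellow shows in its tray at (145,298).

Request:
{"op": "drive_tool", "data": {
  "plan": [
    [0,0,0.02,0,0,1.5,1],
    [0.008,-0.018,0.045,0,0,0,1],
    [0.0075,-0.017,0.045,0,0,0,1],
    [0,0,0.045,0,0,0,1],
    [0,0,0.04,0,0,0,1],
    [0,0,0.03,0,0,0,1],
    [0,0,0.02,0,0,0,1],
    [0,0,0.013,0,0,0,1],
    [0,0,0.006,0,0,0,1],
    [0,0,0,0,0,0,1]
  ]
}}

```text
t: 10.85
tcp_pos: [0.6188, 0.0731, 0.0842]
tool_rot: [0.998, -0.057, -0.0, -0.0]
force: [-0.5, 0.0, 0.5]
finger_gap: 1.0
gripper_force: 0.0
```

Request:
{"op": "drive_tool", "data": {
  "plan": [
    [0,0,0,0,0,0,1],
    [0,0,0,0,0,0,-1],
    [0,0,0,0,0,0,-1],
    [0,0,0,0,0,0,-1],
    [0,0,0,0,0,0,-1],
    [0,0,0,0,0,0,-1],
    [0,0,0,0,0,0,-1]
  ]
}}

```text
t: 11.55
tcp_pos: [0.6197, 0.0722, 0.0856]
tool_rot: [0.998, -0.057, 0.001, 0.0]
force: [-1.1, -0.8, 5.9]
finger_gap: 0.694
gripper_force: 29.0
```

Request:
{"op": "drive_tool", "data": {
  "plan": [
    [0,0,-0.005,0,0,0,-1],
    [0,0,-0.015,0,0,0,-1],
    [0,0,-0.025,0,0,0,-1],
    [0,0,-0.035,0,0,0,-1],
    [0,0,-0.04,0,0,0,-1],
    [-0.005,0.041,0,0,0,0,-1],
    [-0.005,0.041,0,0,0,0,-1],
    [-0.005,0.041,0,0,0,0,-1],
    [-0.005,0.041,0,0,0,0,-1],
    [-0.005,0.041,0,0,0,0,-1]
  ]
}}

```text
t: 12.55
tcp_pos: [0.5698, -0.1296, 0.2049]
tool_rot: [0.998, -0.057, -0.0, -0.0]
force: [-0.3, -0.8, -2.5]
finger_gap: 0.696
gripper_force: 28.2
```

Request:
{"op": "drive_tool", "data": {
  "plan": [
    [-0.005,0.041,-0.02,0,0,0,-1],
    [-0.005,0.041,-0.03,0,0,0,-1],
    [-0.005,0.041,-0.03,0,0,0,-1],
    [0,0,0,0,0,0,-1],
    [0,0,0,0,0,0,-1],
    [0,0,0,0,0,0,-1]
  ]
}}

```text
t: 13.15
tcp_pos: [0.5413, -0.2457, 0.2822]
tool_rot: [0.998, -0.057, -0.001, -0.001]
force: [-0.4, 0.2, -2.8]
finger_gap: 0.698
gripper_force: 28.6
```

```bash
sed -i 's/(s>150)/(s>110)/' h.py; python3 - <<'E'
from h import *
st,s,T=wrist('w5')
for c in ('green','blue'):
    for zr in((-.01,.02),(.035,.35)):
        for b in blobs(s,T,c,zr):print(*b)
to(.51,-.373,.20,-6.1,st)
E
```

```text
green [462. 200.] [ 0.5084 -0.3801] 0.0032 128 86 -6.2 9523
green [325. 313.] [ 0.5503 -0.2462] 0.2964 90 59 -6.9 45002
blue [338. 175.] [ 0.5562 -0.2545] 0.0033 85 25 83.5 1572
blue [  4. 215.] [0.5637 0.0427] 0.0506 50 11 -19.7 400
at [ 0.5413 -0.2457  0.2822] t 13.2 turn [-0.12  0.15 -0.43] shift now-axes [-0.0164  0.1302  0.082 ] shift tgt-axes [-0.0176  0.1299  0.0822] j6 1.07
```

View pics/w5.png

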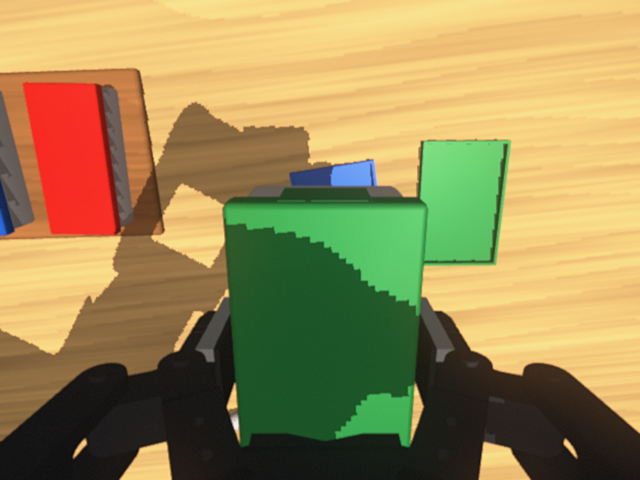

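The green tray is at pixel (465,202), world (0.508, -0.380), yaw -6.2°, floor 0.003. The green box hangs level in the gripper at (325,313). I move over the tray and lower.

Request:
{"op": "drive_tool", "data": {
  "plan": [
    [-0.004,0.0343,0,0,0,0,-1],
    [-0.004,0.0343,0,0,0,0,-1],
    [-0.004,0.0343,0,0,0,0,-1],
    [-0.0045,0.0343,0.02,0,0,0,-1],
    [0,0,0.045,0,0,0,-1],
    [0,0,0.045,0,0,0,-1],
    [0,0,0.045,0,0,0,-1],
    [0,0,0.035,0,0,0,-1],
    [0,0,0.01,0,0,0,-1],
    [0,0,0,0,0,0,-1]
  ]
}}

```text
t: 14.2
tcp_pos: [0.5096, -0.3794, 0.0808]
tool_rot: [0.998, -0.056, -0.002, -0.002]
force: [0.9, 0.2, -2.5]
finger_gap: 0.697
gripper_force: 28.9
```

Request:
{"op": "drive_tool", "data": {
  "plan": [
    [0,0,0.015,0,0,0,-1],
    [0,0,0.01,0,0,0,-1],
    [0,0,0.01,0,0,0,-1],
    [0,0,0.006,0,0,0,-1],
    [0,0,0,0,0,0,-1],
    [0,0,0,0,0,0,-1]
  ]
}}

```text
t: 14.8
tcp_pos: [0.5102, -0.3818, 0.0422]
tool_rot: [0.998, -0.057, 0.0, 0.0]
force: [-0.0, -0.8, -2.4]
finger_gap: 0.697
gripper_force: 29.0
```

Request:
{"op": "drive_tool", "data": {
  "plan": [
    [-0.0005,-0.0015,0.005,0,0,0,-1],
    [0,0,0.003,0,0,0,-1],
    [0,0,0.0015,0,0,0,-1],
    [0,0,0.001,0,0,0,-1],
    [0,0,0,0,0,0,-1]
  ]
}}

```text
t: 15.3
tcp_pos: [0.5096, -0.3799, 0.0326]
tool_rot: [0.998, -0.057, -0.0, -0.0]
force: [-1.6, 2.4, 4.1]
finger_gap: 0.697
gripper_force: 29.9
```

Request:
{"op": "drive_tool", "data": {
  "plan": [
    [0,0,0.001,0,0,0,-1],
    [0,0,0,0,0,0,0.2],
    [0,0,0,0,0,0,0.6],
    [0,0,0,0,0,0,1],
    [0,0,0,0,0,0,1],
    [0,0,-0.01,0,0,0,1],
    [0,0,-0.03,0,0,0,1],
    [0,0,-0.04,0,0,0,1],
    [0,0,-0.05,0,0,0,1],
    [0,0,-0.05,0,0,0,1]
  ]
}}

```text
t: 16.3
tcp_pos: [0.5095, -0.3798, 0.2124]
tool_rot: [0.998, -0.057, -0.0, -0.0]
force: [1.5, -0.6, -0.3]
finger_gap: 1.004
gripper_force: 0.0
```

Request:
{"op": "drive_tool", "data": {
  "plan": [
    [0,0,-0.05,0,0,0,1],
    [0,0,-0.05,0,0,0,1],
    [0,0,-0.03,0,0,0,1],
    [0,0,0,0,0,0,1],
    [0,0,0,0,0,0,1]
  ]
}}

```text
t: 16.8
tcp_pos: [0.5098, -0.38, 0.3417]
tool_rot: [0.998, -0.057, 0.001, 0.001]
force: [0.1, 0.3, -0.9]
finger_gap: 0.996
gripper_force: 0.0
```

```bash
python3 - <<'E'
from h import *
st,s,T=wrist('w6')
for c in ('green','blue'):
    for zr in((-.01,.02),(.035,.35)):
        for b in blobs(s,T,c,zr):print(*b)
to(.61,.04,.35,-5.5,st)
E
```

```text
green [322. 163.] [ 0.5091 -0.3787] 0.0035 128 84 -6.1 2559
green [324. 185.] [ 0.5083 -0.3793] 0.0469 102 60 -6.5 5529
blue [221. 209.] [ 0.4849 -0.2561] 0.003 154 85 2.8 9249
at [ 0.5098 -0.38    0.3417] t 16.8 turn [ 0.07 -0.08 -1.05] shift now-axes [ 0.0517 -0.4287 -0.0088] shift tgt-axes [ 0.0595 -0.4277 -0.0083] j6 0.87
```

Green is placed within 1 mm, top at 0.047. On to blue.

Request:
{"op": "drive_tool", "data": {
  "plan": [
    [0.005,-0.04,0,0,0,0,1],
    [0.005,-0.04,0,0,0,0,1],
    [0.005,-0.04,0,0,0,0,1],
    [0.005,-0.04,0,0,0,0,1],
    [0.005,-0.04,0,0,0,0,1],
    [0.005,-0.04,0,0,0,0,1],
    [0.005,-0.04,0,0,0,0,1],
    [0.005,-0.04,0,0,0,0,1],
    [0.005,-0.04,0,0,0,0,1],
    [0.005,-0.04,0,0,0,0,1]
  ]
}}

```text
t: 17.85
tcp_pos: [0.6042, 0.0134, 0.338]
tool_rot: [0.998, -0.057, -0.003, -0.0]
force: [0.2, -0.2, 0.1]
finger_gap: 1.004
gripper_force: 0.0
```

Request:
{"op": "drive_tool", "data": {
  "plan": [
    [0.002,-0.029,0,0,0,0,1],
    [0,0,0,0,0,0,1],
    [0,0,0,0,0,0,1],
    [0,0,0,0,0,0,1]
  ]
}}

```text
t: 18.25
tcp_pos: [0.6098, 0.0393, 0.3393]
tool_rot: [0.998, -0.058, -0.001, 0.0]
force: [-0.6, 0.0, -0.2]
finger_gap: 1.0
gripper_force: 0.0
```

```bash
python3 - <<'E'
from h import *
st,s,T=wrist('w7')
for c in ('red','blue'):
    for zr in((-.01,.02),(.035,.35)):
        for b in blobs(s,T,c,zr):print(*b)
P=pts(s,T);k=(abs(P[...,2]-.056)<.004)&(P[...,0]<.72)&(P[...,1]>.02)&(P[...,1]<.13)
print(cv2.minAreaRect((P[k][:,:2]*1000).astype('float32')))
to(.608,.068,.039,-5.5,st)
E
```

```text
red [ 45. 269.] [0.5372 0.3919] 0.0029 157 91 2.3 8543
red [394. 187.] [ 0.5988 -0.0301] 0.056 129 61 -7.4 7437
blue [583. 250.] [ 0.4847 -0.2606] 0.0034 156 85 2.6 8366
blue [294. 189.] [0.6085 0.0715] 0.056 129 59 -4.3 7117
((607.3091430664062, 72.11386108398438), (60.120540618896484, 130.32498168945312), 85.83026123046875)
at [0.6098 0.0393 0.3393] t 18.2 turn [ 0.03  0.15 -1.1 ] shift now-axes [-0.0043 -0.0285  0.3003] shift tgt-axes [-0.0046 -0.0284  0.3003] j6 1.57
```

Request:
{"op": "drive_tool", "data": {
  "plan": [
    [0,0,0.03,0,0,-2.4,1],
    [-0.002,-0.016,0.045,0,0,0,1],
    [-0.002,-0.0163,0.045,0,0,0,1],
    [0,0,0.045,0,0,0,1],
    [0,0,0.045,0,0,0,1],
    [0,0,0.035,0,0,0,1],
    [0,0,0.025,0,0,0,1],
    [0,0,0.015,0,0,0,1],
    [0,0,0.01,0,0,0,1],
    [0,0,0.004,0,0,0,1]
  ]
}}

```text
t: 19.3
tcp_pos: [0.609, 0.072, 0.0412]
tool_rot: [0.999, -0.037, -0.0, 0.0]
force: [-0.5, 0.5, -0.3]
finger_gap: 1.002
gripper_force: 0.0
```

Request:
{"op": "drive_tool", "data": {
  "plan": [
    [0,0,0,0,0,0,1],
    [0,0,0,0,0,0,1],
    [0,0,0,0,0,0,-1],
    [0,0,0,0,0,0,-1],
    [0,0,0,0,0,0,-1],
    [0,0,0,0,0,0,-1],
    [0,0,0,0,0,0,-1],
    [0,0,0,0,0,0,-1]
  ]
}}

```text
t: 20.1
tcp_pos: [0.6094, 0.0725, 0.0428]
tool_rot: [0.999, -0.036, 0.001, 0.0]
force: [-0.6, -0.6, 5.7]
finger_gap: 0.698
gripper_force: 29.3
```

Request:
{"op": "drive_tool", "data": {
  "plan": [
    [0,0,-0.005,0,0,0,-1],
    [0,0,-0.015,0,0,0,-1],
    [0,0,-0.025,0,0,0,-1],
    [0,0,-0.035,0,0,0,-1],
    [0,0,-0.04,0,0,0,-1],
    [0,0,-0.02,0,0,-3.5,-1],
    [0,0,0,0,0,-3.5,-1],
    [-0.0174,0.0406,0,0,0,0,-1],
    [-0.0174,0.0406,0,0,0,0,-1],
    [-0.0174,0.0406,0,0,0,0,-1]
  ]
}}

```text
t: 21.1
tcp_pos: [0.5617, -0.0521, 0.1821]
tool_rot: [1.0, 0.026, -0.0, -0.0]
force: [0.3, -1.2, -3.0]
finger_gap: 0.697
gripper_force: 28.7
```

Request:
{"op": "drive_tool", "data": {
  "plan": [
    [-0.0174,0.0406,0,0,0,0,-1],
    [-0.0174,0.0406,0,0,0,0,-1],
    [-0.0174,0.0406,0,0,0,0,-1],
    [-0.0174,0.0406,0,0,0,0,-1],
    [-0.0174,0.0406,0,0,0,0,-1],
    [0,0,0.03,0,0,0,-1],
    [0,0,0.03,0,0,0,-1],
    [0,0,0.02,0,0,0,-1],
    [0,0,0,0,0,0,-1],
    [0,0,0,0,0,0,-1]
  ]
}}

```text
t: 22.1
tcp_pos: [0.486, -0.2586, 0.102]
tool_rot: [1.0, 0.025, -0.0, -0.0]
force: [0.4, 0.2, -2.9]
finger_gap: 0.698
gripper_force: 29.1
```

```bash
python3 - <<'E'
from h import *
st,s,T=wrist('w8')
for zr in((-.01,.02),(.035,.35)):
    for b in blobs(s,T,'blue',zr):print(*b)
to(.486,-.2585,.033,2.8,st)
E
```

```text
blue [322. 128.] [ 0.5514 -0.2539] 0.0031 86 23 -87.1 6479
blue [325. 291.] [ 0.4983 -0.2575] 0.115 106 59 2.9 54593
at [ 0.486  -0.2586  0.102 ] t 22.1 turn [-0.01  0.01  0.05] shift now-axes [ 0.0001 -0.      0.069 ] shift tgt-axes [ 0.     -0.0001  0.069 ] j6 0.83
```

Request:
{"op": "drive_tool", "data": {
  "plan": [
    [0,0,0.02,0,0,0,-1],
    [0,0,0.015,0,0,0,-1],
    [0,0,0.012,0,0,0,-1],
    [0,0,0.009,0,0,0,-1],
    [0,0,0.006,0,0,0,-1],
    [0,0,0.003,0,0,0,-1],
    [0,0,0.0015,0,0,0,-1],
    [0,0,0.001,0,0,0,-1],
    [0,0,0,0,0,0,-1],
    [0,0,0,0,0,0,-1]
  ]
}}

```text
t: 23.15
tcp_pos: [0.4861, -0.2588, 0.0343]
tool_rot: [1.0, 0.025, 0.0, 0.0]
force: [-0.7, 0.7, -3.9]
finger_gap: 0.695
gripper_force: 29.1
```

Request:
{"op": "drive_tool", "data": {
  "plan": [
    [0,0,0.001,0,0,0,-1],
    [0,0,0.001,0,0,0,-1],
    [0,0,0,0,0,0,-1]
  ]
}}

```text
t: 23.45
tcp_pos: [0.4861, -0.2588, 0.0337]
tool_rot: [1.0, 0.025, 0.0, 0.0]
force: [-2.0, 1.5, 7.5]
finger_gap: 0.692
gripper_force: 30.6
```

Contact. Release, rise and head for red. From here (0.486, -0.259) it lies at (0.5985, -0.030), yaw -7.4°.

Request:
{"op": "drive_tool", "data": {
  "plan": [
    [0,0,0,0,0,0,0.2],
    [0,0,0,0,0,0,0.6],
    [0,0,0,0,0,0,1],
    [0,0,0,0,0,0,1],
    [0,0,-0.01,0,0,0,1],
    [0,0,-0.03,0,0,0,1],
    [0,0,-0.04,0,0,0,1],
    [0,0,-0.05,0,0,0,1],
    [0,0,-0.05,0,0,0,1],
    [0,0,-0.05,0,0,0,1]
  ]
}}

```text
t: 24.45
tcp_pos: [0.4854, -0.2582, 0.2646]
tool_rot: [1.0, 0.025, 0.0, 0.0]
force: [0.3, -0.7, 0.7]
finger_gap: 1.0
gripper_force: 0.0
```

Request:
{"op": "drive_tool", "data": {
  "plan": [
    [0,0,-0.05,0,0,5.1,1],
    [0.02,-0.03,-0.02,0,0,5.1,1],
    [0.02,-0.04,0,0,0,0,1],
    [0.02,-0.04,0,0,0,0,1],
    [0.02,-0.03,0,0,0,0,1],
    [0,0,0,0,0,0,1],
    [0,0,0,0,0,0,1],
    [0,0,0,0,0,0,1]
  ]
}}

```text
t: 25.25
tcp_pos: [0.5799, -0.1286, 0.3321]
tool_rot: [0.998, -0.064, -0.0, 0.0]
force: [0.5, -0.1, 0.2]
finger_gap: 1.0
gripper_force: 0.0
```

```bash
python3 - <<'E'
from h import *
st,s,T=wrist('w9')
for c in ('red','blue','green'):
    for zr in((-.01,.02),(.035,.35)):
        for b in blobs(s,T,c,zr):print(*b)
to(.599,-.030,.041,-7.4,st)
E
```

```text
red [226. 180.] [ 0.598  -0.0319] 0.0558 128 61 -7.4 7866
blue [426. 227.] [ 0.485  -0.2581] 0.0035 156 85 2.7 2470
blue [455. 254.] [ 0.4867 -0.2569] 0.047 130 61 2.7 6132
green [538. 194.] [ 0.5084 -0.3812] 0.0037 129 86 -6.3 2182
green [569. 221.] [ 0.5101 -0.3766] 0.0471 103 62 -6.7 5395
at [ 0.5799 -0.1286  0.3321] t 25.2 turn [0.02 0.04 0.01] shift now-axes [ 0.0064 -0.1003  0.2911] shift tgt-axes [ 0.0062 -0.1002  0.2911] j6 1.29
```

Blue is flat at 0.047, about 2 mm off. Now grasp red.

Request:
{"op": "drive_tool", "data": {
  "plan": [
    [0.002,-0.035,0.02,0,0,0,1],
    [0.002,-0.035,0.04,0,0,0,1],
    [0.0015,-0.029,0.045,0,0,0,1],
    [0,0,0.045,0,0,0,1],
    [0,0,0.045,0,0,0,1],
    [0,0,0.04,0,0,0,1],
    [0,0,0.025,0,0,0,1],
    [0,0,0.015,0,0,0,1],
    [0,0,0.01,0,0,0,1],
    [0,0,0.006,0,0,0,1]
  ]
}}

```text
t: 26.3
tcp_pos: [0.5984, -0.0353, 0.0465]
tool_rot: [0.998, -0.065, 0.0, 0.0]
force: [-0.1, -0.2, 0.6]
finger_gap: 0.996
gripper_force: 0.0
```

Request:
{"op": "drive_tool", "data": {
  "plan": [
    [0,0,0,0,0,0,1],
    [0,0,0,0,0,0,1],
    [0,0,0,0,0,0,-1],
    [0,0,0,0,0,0,-1],
    [0,0,0,0,0,0,-1],
    [0,0,0,0,0,0,-1],
    [0,0,0,0,0,0,-1],
    [0,0,0,0,0,0,-1]
  ]
}}

```text
t: 27.1
tcp_pos: [0.5987, -0.0343, 0.0477]
tool_rot: [0.998, -0.064, 0.001, -0.0]
force: [-0.2, 2.3, 6.4]
finger_gap: 0.696
gripper_force: 28.7
```

The descent was clipped 6 mm short, so the grip sits high. I regrip lower.

Request:
{"op": "drive_tool", "data": {
  "plan": [
    [0,0,0,0,0,0,1],
    [0,0,0,0,0,0,1],
    [0,0,0,0,0,0,1],
    [0,0,0.003,0,0,0,1],
    [0,0,0.003,0,0,0,1],
    [0,0,0,0,0,0,-1],
    [0,0,0,0,0,0,-1],
    [0,0,0,0,0,0,-1],
    [0,0,0,0,0,0,-1],
    [0,0,0,0,0,0,-1]
  ]
}}

```text
t: 28.1
tcp_pos: [0.5979, -0.0345, 0.0403]
tool_rot: [0.998, -0.064, -0.0, -0.0]
force: [-0.1, 0.1, -1.9]
finger_gap: 0.698
gripper_force: 29.1
```

Request:
{"op": "drive_tool", "data": {
  "plan": [
    [0,0,0,0,0,0,-1],
    [0,0,0,0,0,0,-1]
  ]
}}

```text
t: 28.3
tcp_pos: [0.5979, -0.0345, 0.0403]
tool_rot: [0.998, -0.064, -0.0, -0.0]
force: [0.7, 0.2, -2.2]
finger_gap: 0.695
gripper_force: 29.0
```

Request:
{"op": "drive_tool", "data": {
  "plan": [
    [0,0,-0.005,0,0,0,-1],
    [0,0,-0.015,0,0,0,-1],
    [0,0,-0.025,0,0,0,-1],
    [0,0,-0.035,0,0,0,-1],
    [0,0,-0.035,0,0,-3.3,-1],
    [0,0,-0.035,0,0,-3.2,-1],
    [0,0,0,0,0,-3.2,-1],
    [-0.004,-0.039,0,0,0,0,-1],
    [-0.004,-0.039,0,0,0,0,-1],
    [-0.004,-0.039,0,0,0,0,-1]
  ]
}}

```text
t: 29.3
tcp_pos: [0.581, 0.0828, 0.192]
tool_rot: [1.0, 0.02, 0.001, -0.0]
force: [0.3, 0.1, -2.5]
finger_gap: 0.696
gripper_force: 29.0
```

Request:
{"op": "drive_tool", "data": {
  "plan": [
    [-0.004,-0.039,0,0,0,0,-1],
    [-0.004,-0.039,0,0,0,0,-1],
    [-0.004,-0.039,0,0,0,0,-1],
    [-0.004,-0.039,0,0,0,0,-1],
    [-0.004,-0.039,0,0,0,0,-1],
    [-0.004,-0.039,0,0,0,0,-1],
    [-0.003,-0.039,0,0,0,0,-1],
    [0,-0.038,0,0,0,0,-1],
    [0,0,0,0,0,0,-1],
    [0,0,0,0,0,0,-1]
  ]
}}

```text
t: 30.3
tcp_pos: [0.5409, 0.3922, 0.1913]
tool_rot: [1.0, 0.022, 0.0, 0.0]
force: [-0.3, 0.3, -2.7]
finger_gap: 0.696
gripper_force: 29.1
```

```bash
python3 - <<'E'
from h import *
st,s,T=wrist('w10')
for zr in((-.01,.02),(.035,.35)):
    for b in blobs(s,T,'red',zr):print(*b)
to(.538,.3912,.0315,2.35,st)
E
```

```text
red [328. 128.] [0.6033 0.3925] 0.0032 86 25 -87.5 3676
red [325. 291.] [0.5545 0.3935] 0.2069 107 67 3.3 58413
at [0.5409 0.3922 0.1913] t 30.3 turn [ 0.02 -0.03  0.13] shift now-axes [-0.003   0.0008  0.1598] shift tgt-axes [-0.0029  0.0009  0.1598] j6 1.99
```

Request:
{"op": "drive_tool", "data": {
  "plan": [
    [-0.003,0.001,0.03,0,0,0,-1],
    [0,0,0.03,0,0,0,-1],
    [0,0,0.03,0,0,0,-1],
    [0,0,0.02,0,0,0,-1],
    [0,0,0.015,0,0,0,-1],
    [0,0,0.012,0,0,0,-1],
    [0,0,0.01,0,0,0,-1],
    [0,0,0.006,0,0,0,-1],
    [0,0,0.003,0,0,0,-1],
    [0,0,0,0,0,0,-1]
  ]
}}

```text
t: 31.35
tcp_pos: [0.5387, 0.3905, 0.0345]
tool_rot: [1.0, 0.021, 0.0, -0.0]
force: [-0.4, -0.3, -2.6]
finger_gap: 0.699
gripper_force: 29.1
```

Request:
{"op": "drive_tool", "data": {
  "plan": [
    [0,0,0.001,0,0,0,-1],
    [0,0,0.001,0,0,0,-1],
    [0,0,0,0,0,0,-1]
  ]
}}

```text
t: 31.65
tcp_pos: [0.5387, 0.3906, 0.0328]
tool_rot: [1.0, 0.021, 0.0, -0.0]
force: [0.2, 0.1, -2.0]
finger_gap: 0.7
gripper_force: 29.1
```

Request:
{"op": "drive_tool", "data": {
  "plan": [
    [0,0,0.001,0,0,0,-1],
    [0,0,0.001,0,0,0,-1],
    [0,0,0,0,0,0,-1]
  ]
}}

```text
t: 31.95
tcp_pos: [0.5388, 0.3906, 0.0313]
tool_rot: [1.0, 0.02, 0.0, -0.0]
force: [-1.2, -0.6, 3.2]
finger_gap: 0.703
gripper_force: 29.7
```

Contact. Release and rise.

Request:
{"op": "drive_tool", "data": {
  "plan": [
    [0,0,0.0005,0,0,0,-1],
    [0,0,0,0,0,0,0.2],
    [0,0,0,0,0,0,0.6],
    [0,0,0,0,0,0,1],
    [0,0,0,0,0,0,1],
    [0,0,-0.01,0,0,0,1],
    [0,0,-0.03,0,0,0,1],
    [0,0,-0.04,0,0,0,1],
    [0,0,-0.05,0,0,0,1],
    [0,0,-0.05,0,0,0,1]
  ]
}}

```text
t: 32.95
tcp_pos: [0.5382, 0.3902, 0.2118]
tool_rot: [1.0, 0.02, -0.0, 0.0]
force: [1.3, 0.3, 0.3]
finger_gap: 1.003
gripper_force: 0.0
```

Request:
{"op": "drive_tool", "data": {
  "plan": [
    [0,0.03,-0.05,0,0,0,1],
    [0,0.03,-0.05,0,0,0,1],
    [0,0,-0.04,0,0,0,1],
    [0,0,0,0,0,0,1],
    [0,0,0,0,0,0,1],
    [0,0,0,0,0,0,1]
  ]
}}

```text
t: 33.55
tcp_pos: [0.5398, 0.3388, 0.3347]
tool_rot: [1.0, 0.021, -0.001, 0.0]
force: [-1.1, 0.2, 0.0]
finger_gap: 1.001
gripper_force: 0.0
```

```bash
python3 - <<'E'
from h import *
st,s,T=wrist('w11')
for c in('red','yellow'):
  for zr in((-.01,.02),(.035,.35)):
    for b in blobs(s,T,c,zr):print(*b)
s=manip.snapshot('scene');save('end.png',s['image']);P=pts(s,cam2w(s))
print(P[300,301].round(3),P[232,221].round(3))
d=np.abs(s['image'].astype(int)-np.load('scene0.npy',allow_pickle=True).item()['image']).max(2)
print('jar/tin diff',(d[292:335,285:318]>60).mean(),(d[225:265,207:236]>60).mean())
E
```

```text
red [290. 159.] [0.5378 0.3905] 0.0037 155 85 2.3 3033
red [274. 182.] [0.5388 0.3905] 0.047 128 60 2.4 7300
yellow [388. 211.] [0.4852 0.2581] 0.0037 105 87 -3.2 2413
yellow [394. 242.] [0.4827 0.2619] 0.047 79 61 -3.0 3893
[0.773 0.124 0.096] [ 0.767 -0.186  0.087]
jar/tin diff 0.0 0.0
```

View pics/end.png

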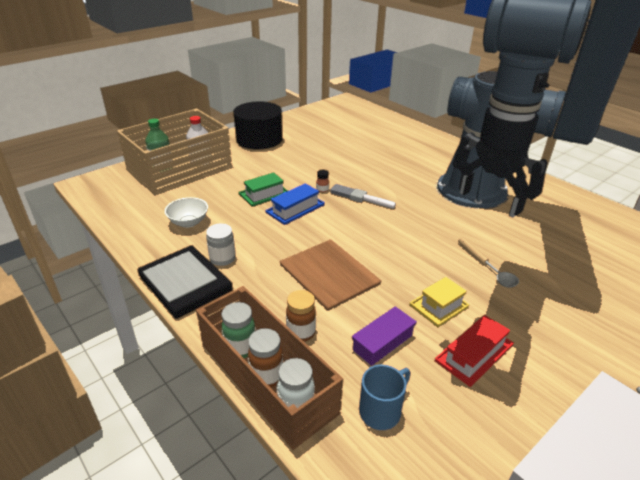

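All four containers lie in their trays: red (477,345), yellow (443,298), blue (296,203), green (264,188). The jar (301,315) and tin (221,244) have not moved, and the gripper is clear.

```bash
python3 -c "
from station import manip
print(manip.sign_off())"
```

```text
the job is handed in; nothing more can be done
None
```

The job is handed in: each of the four containers lies flat, lid up and released in the tray of its colour, within about 5 mm of centre by my last measurements, and the glass jar and tin did not move; sign-off returned no score.

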